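Set out the polishing wheels by size

TASK

Set the four loose polishing wheels with brass hubs out on the grey board in order of size, one centred on each pad, hub up: the largest on the blue pad, then ever smaller along the row, so that the smallest ends on the yellow pad. Set each wheel down rather than dropping it, and leave the amber jar and the dark green bar of compound where they are.

Things in the scene. Friction and masses are not known exactly. Their poses are not given: they have to be found in the camera images.
- wheel_white_center (a point): White (largest) polishing wheel, a flat disc 78 mm in diameter and 18 mm thick lying on the bench, with a round brass hub 20 mm in diameter standing 42 mm up from its middle (whole height 60 mm). Lift it by the hub from above. The point is on the axis half-way up the whole, 30 mm above the underside; the hub runs from 12 mm below to 30 mm above this point, so the disc's top face is 12 mm below it. z points up along the hub.
- wheel_rouge_center (a point): Dark red (second largest) polishing wheel, a flat disc 64 mm in diameter and 18 mm thick lying on the bench, with a round brass hub 20 mm in diameter standing 42 mm up from its middle (whole height 60 mm). Lift it by the hub from above. The point is on the axis half-way up the whole, 30 mm above the underside; the hub runs from 12 mm below to 30 mm above this point, so the disc's top face is 12 mm below it. z points up along the hub.
- wheel_grey_center (a point): Dark grey (second smallest) polishing wheel, a flat disc 50 mm in diameter and 18 mm thick lying on the bench, with a round brass hub 20 mm in diameter standing 42 mm up from its middle (whole height 60 mm). Lift it by the hub from above. The point is on the axis half-way up the whole, 30 mm above the underside; the hub runs from 12 mm below to 30 mm above this point, so the disc's top face is 12 mm below it. z points up along the hub.
- wheel_green_center (a point): Green (smallest) polishing wheel, a flat disc 36 mm in diameter and 18 mm thick lying on the bench, with a round brass hub 20 mm in diameter standing 42 mm up from its middle (whole height 60 mm). Lift it by the hub from above. The point is on the axis half-way up the whole, 30 mm above the underside; the hub runs from 12 mm below to 30 mm above this point, so the disc's top face is 12 mm below it. z points up along the hub.
- pad_blue: Blue round pad, 60 mm in diameter, 3 mm thick, fixed on the long grey board (85 x 360 mm, 12 mm thick); always at one end of the row, left or right. Origin at the centre of the pad's underside; its top is 3 mm above the origin and 15 mm above the bench. The four pads stand in one straight row, 88 mm apart centre to centre.
- pad_mid_a: Brown cork round pad, 60 mm in diameter, 3 mm thick, fixed on the long grey board (85 x 360 mm, 12 mm thick); one of the two plain middle pads, which look alike; either may be the one nearer the blue pad. Origin at the centre of the pad's underside; its top is 3 mm above the origin and 15 mm above the bench. The four pads stand in one straight row, 88 mm apart centre to centre.
- pad_mid_b: Brown cork round pad, 60 mm in diameter, 3 mm thick, fixed on the long grey board (85 x 360 mm, 12 mm thick); one of the two plain middle pads, which look alike; either may be the one nearer the blue pad. Origin at the centre of the pad's underside; its top is 3 mm above the origin and 15 mm above the bench. The four pads stand in one straight row, 88 mm apart centre to centre.
- pad_yellow: Yellow round pad, 60 mm in diameter, 3 mm thick, fixed on the long grey board (85 x 360 mm, 12 mm thick); always at the end of the row opposite the blue pad. Origin at the centre of the pad's underside; its top is 3 mm above the origin and 15 mm above the bench. The four pads stand in one straight row, 88 mm apart centre to centre.
- compound_bar_center (a point): Bystander: dark green bar of polishing compound, 35 x 90 x 28 mm, lying loose on the bench to the right of the board as seen from the robot. The point is its centre, the long side along its y.
- jar_center (a point): Bystander: amber glass jar with a red lid, 56 mm in diameter, 70 mm tall, standing loose on the bench to the left of the board as seen from the robot. The point is its centre.
Things that resemble listed ones, but are neither listed nor needed, are in the scene too. What is shaped like the part that bears wheel_white_center but turquoise is not meant. What is shaped like the part that bears wheel_green_center but purple is not meant.

How it is judged:
By the outcome, as a careful person would: the job done as asked, in the order asked, and still so for the second after the job is handed in, with the robot touching nothing.
It also fails if it takes over 112 s, if anything falls off the work surface, if the arm or the gripper's body presses on something with over 40 N, if the wrist force passes 120 N, or if a joint passes its speed limit or range.

ROBOT

A 6-joint arm with a two-finger parallel gripper is mounted at the origin on the work surface. World frame = base frame: x ahead of the robot, y to its left, z up, the work surface at z = 0. Lengths are in m, angles in rad, forces in N, time in s.
With the tool pointing down it reaches from about 0.425 to 1.125 m from the base axis. Payload 14.9 kg.
Tool frame: the origin (TCP) lies midway between the tips of the shut fingers; the grasp point (between the pads) lies 19 mm behind it; z points along the fingers, y is the line along which they close (so a half turn about z gives the same grasp; the last joint's range is limited). The gripper opens to 91 mm and grips with 3 to 60 N. Pads are 32 mm wide; open, the fingers measure 118 mm over their backs; the gripper's body (76 mm by 178 mm) begins 60 mm behind the grasp point.
Start: joints at [-1.333, 0.379, 1.734, -0, 1.028, -0.033], TCP at [0.187, -0.675, 0.214] pointing down, gripper open.
Joint ranges: [-2.77, 2.77], [-0.74, 2.19], [0, 2.66], [-1.06, 4.2], [0.31, 2.87], [-3.08, 3.08]. Speed limits (rad/s): [1.89, 1.89, 2.39, 3.14, 3.14, 3.14].

INTERFACE

Orientations are given as a unit quaternion [w, x, y, z].
In Python, from plant import env gives the robot as it stands.
- The arm moves only by the shell command python3 -m crank 'ROWS'. ROWS is JSON, one flat list of numbers, 7 for each row, row after row: the closure in counts, from 0 (fully open) to 255 (shut), then the shift along the tool's x, y, z in cm, then the turn, a rotation vector about the tool's x, y, z in rad. In form: [gripper, tx, ty, tz, ax, ay, az, gripper, tx, ty, tz, ax, ay, az, ...]. A call has 1 to 12 rows; each row shifts and turns the commanded pose from where the row before left it, along the tool's axes as they then stand; what a row does not reach is not made up. A row lasts 1/8 s, in which the tool goes at most 62.5 mm and 10.7 degrees, less where a joint would pass 70% of its speed; a pose out of reach is approached as far as the arm can. A call is refused whole if a number of a shift passes 6.25 or a number of a turn 0.188, either way. A call with a gripper value outside its range is refused whole. The fingers move at their own pace and stop on an object; the grip force is fixed at half the most. Time passes only in rows, so rows that do not move let the fingers close. It gives the time, the measured TCP pose, the force, the opening and the grip force at its end, in the units of the state.
- env.observe(): the state, without advancing time (a new reading comes with each control period).
- env.get_image(name): name is "side" or "top"; returns a dict with "img" (384x512x3 uint8, red, green, blue), "fx", "fy", "cx", "cy" (pixels), "dist_coeffs" ([k1, k2, p1, p2, k3] as OpenCV has them; the pictures are not rectified), "rvec" (rotation vector, rad) and "tvec" (3), from world to camera coordinates, as OpenCV has them. Camera axes: x right, y down, z forward; pixel columns grow to the right and rows downward; lengths in m; the calibration is good to about 2 mm. A picture is of the moment at which its call begins. There is no depth.
- env.hand_in(): hands the job in; it is judged then, once.
Trained networks look in a picture, given as the dict that the camera call returned (one of the last four; its "shot" number tells which), for a name from the list of things; names that differ only in an ending like _2 or _b are one class to them, and where a whole thing is asked for, a point or a joint stands for the part that bears it (a point fixed in the world has none). Each returns a list of dicts, best first, with "confidence" (0 to 1); they miss things now and then, are a little off and sometimes report something else, mostly with a low value. They report only what shows in the picture. A call takes as long as a camera call. They do not tell look-alikes from the thing itself.
- env.recognise(picture, label): "box" ([left, top, right, bottom] in pixels, round what is visible of it).
- env.landmark_of(picture, label): "centre" ([column, row] in pixels: a listed point, or the origin of a listed thing).
The state is a dict: "clock": time; "qpos": joint angles; "qd": joint speeds; "tau": joint torques, N m; "ee_pos": TCP position; "ee_rot": TCP orientation; "force": force on the tool from outside, world axes, zero at the start; "ft_torque": the same for the moment, N m; "gripper_width": finger opening in m; "grip_force": force on a finger pad.
Only numpy, scipy, OpenCV 4.12 (cv2) and the standard library are available. Lean on these libraries where they do the work, as an engineer would, in place of code of your own. Each camera call takes 0.05 s, during which the arm holds its last target. There are 200 camera calls.

## Working session

There is one attempt and no reset: what is moved stays moved. The work goes in short steps, Python scripts to look and compute and a shell command to move; the robot and the scene stay as the last step left them, time stands still between calls to the robot, and variables do not carry over. Pictures are saved under pics/ and viewed, at most 14 in all, crops included, and the job is handed in when it is done.

```bash
mkdir -p pics
cat > h.py <<'E'
import numpy as np, cv2, json
from plant import env
def K(p): return np.array([[p['fx'],0,p['cx']],[0,p['fy'],p['cy']],[0,0,1.]])
def toz(p,px,z):
    u=cv2.undistortPoints(np.array([[px]],float),K(p),np.array(p['dist_coeffs'],float))[0,0]
    R=cv2.Rodrigues(np.array(p['rvec'],float))[0];t=np.array(p['tvec'],float).ravel()
    d=R.T@np.array([u[0],u[1],1]);c=-R.T@t
    return c+d*(z-c[2])/d[2]
def save(p,n): cv2.imwrite('pics/'+n,p['img'][:,:,::-1])
L={'wheel_white_center':.03,'wheel_rouge_center':.03,'wheel_grey_center':.03,'wheel_green_center':.03,'pad_blue':.012,'pad_mid_a':.012,'pad_yellow':.012,'compound_bar_center':.014,'jar_center':.035}
E
python3 - <<'E'
from h import *
for c in ('top','side'):
    p=env.get_image(c); save(p,c+'0.png')
    for l,z in L.items():
        for d in env.landmark_of(p,l): print(c,l,round(d['confidence'],2),np.round(d['centre']),np.round(toz(p,d['centre'],z),4)[:2])
s=env.observe();print(s['ee_pos'],s['ee_rot'],s['clock'],s['gripper_width'])
E
```

```text
top wheel_white_center 0.8 [145. 211.] [0.491  0.2667]
top wheel_white_center 0.55 [139. 260.] [0.3607 0.2743]
top wheel_white_center 0.49 [214. 153.] [0.6515 0.0898]
top wheel_rouge_center 0.84 [275. 239.] [ 0.4272 -0.0774]
top wheel_grey_center 0.73 [338. 228.] [ 0.4609 -0.2429]
top wheel_green_center 0.6 [194. 237.] [0.4254 0.1346]
top wheel_green_center 0.48 [222. 228.] [0.4508 0.0625]
top wheel_green_center 0.16 [212. 152.] [0.6524 0.0973]
top pad_blue 0.3 [244. 157.] [0.646  0.0101]
top pad_mid_a 0.86 [215. 154.] [0.6514 0.0885]
top pad_mid_a 0.85 [247. 154.] [0.654  0.0033]
top pad_yellow 0.63 [184. 151.] [0.6588 0.1722]
top jar_center 0.68 [ 77. 195.] [0.5259 0.4513]
side wheel_white_center 0.79 [229. 292.] [0.487  0.2717]
side wheel_white_center 0.62 [281. 307.] [0.366  0.2693]
side wheel_rouge_center 0.77 [290. 184.] [ 0.4418 -0.0799]
side wheel_green_center 0.57 [271. 252.] [0.4278 0.1454]
side wheel_green_center 0.55 [274. 223.] [0.4463 0.0598]
side pad_blue 0.65 [223. 170.] [ 0.6452 -0.0876]
side pad_mid_a 0.67 [196. 214.] [0.6528 0.0835]
side pad_mid_a 0.54 [213. 189.] [ 0.645  -0.0096]
side pad_yellow 0.74 [182. 242.] [0.6505 0.1739]
side pad_yellow 0.7 [296. 145.] [ 0.468  -0.2572]
side compound_bar_center 0.57 [292. 107.] [ 0.527  -0.4399]
side compound_bar_center 0.36 [183. 242.] [0.6478 0.1753]
side jar_center 0.6 [178. 365.] [0.5248 0.4506]
side jar_center 0.54 [225. 170.] [ 0.6306 -0.0713]
[ 0.18723585 -0.67448306  0.21390443] [-3.38609663e-05  9.90848743e-01  1.34976911e-01  2.27401450e-06] 1.0 0.09130005013822376
```

View pics/top0.png

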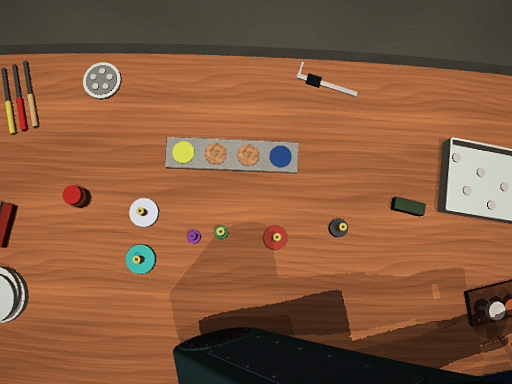

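View pics/side0.png

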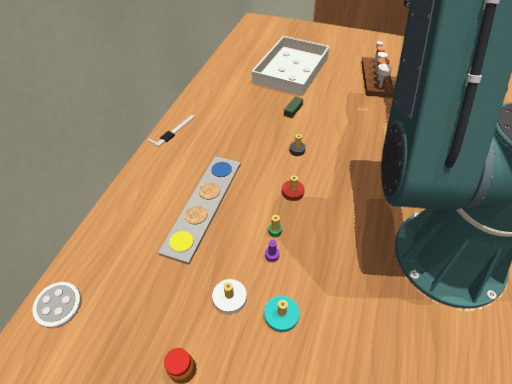

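```bash
cat >> h.py <<'E'
def proj(p,P): return cv2.projectPoints(np.atleast_2d(P).astype(float),np.array(p['rvec'],float),np.array(p['tvec'],float),K(p),np.array(p['dist_coeffs'],float))[0][:,0]
# hsv ranges
H={'white':((0,0,130),(180,60,255)),'rouge':((170,120,60),(10,255,255)),'grey':((0,0,0),(180,90,95)),'green':((55,100,40),(85,255,255)),
 'blue':((100,120,60),(125,255,255)),'yellow':((24,150,120),(34,255,255))}
def blob(p,name,guess,z,r):
    "centroid of colour near the guess (metres) back on plane z"
    hsv=cv2.cvtColor(p['img'],cv2.COLOR_RGB2HSV);lo,hi=H[name]
    if lo[0]>hi[0]: m=cv2.inRange(hsv,lo,(180,)+hi[1:])|cv2.inRange(hsv,(0,)+lo[1:],hi)
    else: m=cv2.inRange(hsv,lo,hi)
    g=proj(p,[guess[0],guess[1],z])[0];w=np.zeros_like(m);cv2.circle(w,tuple(int(round(v)) for v in g),r,255,-1);m&=w
    n,lab,st,_=cv2.connectedComponentsWithStats(m)
    if n<2: return None
    k=1+np.argmax(st[1:,4]);hull=cv2.convexHull(np.argwhere(lab==k)[:,::-1].astype(np.int32))
    M=cv2.moments(hull);return toz(p,(M['m10']/M['m00'],M['m01']/M['m00']),z)[:2].round(4),st[k]
E
python3 - <<'E'
from h import *
G={'white':(.49,.268,.012,22),'rouge':(.435,-.078,.012,20),'grey':(.463,-.245,.012,18),'green':(.45,.06,.012,14),'blue':(.645,-.085,.015,16),'yellow':(.652,.173,.015,16)}
for c in('top','side'):
    p=env.get_image(c)
    for n,g in G.items(): print(c,n,blob(p,n,g,g[2],g[3]))
    M=np.hstack([cv2.resize(p['img'][int(v)-25:int(v)+25,int(u)-25:int(u)+25],(200,200),interpolation=0) for u,v in [proj(p,[*G[n][:2],.03])[0] for n in('white','rouge','grey','green')]])
    cv2.imwrite('pics/c_%s.png'%c,M[:,:,::-1])
a,b=cv2.imread('pics/c_top.png'),cv2.imread('pics/c_side.png');cv2.imwrite('pics/c.png',np.vstack([a,b]))
E
```

```text
top white (array([0.4889, 0.2744]), array([129, 198,  29,  29, 587], dtype=int32))
top rouge (array([ 0.4331, -0.0781]), array([263, 225,  25,  25, 430], dtype=int32))
top grey (array([ 0.4633, -0.2476]), array([329, 219,  19,  18, 184], dtype=int32))
top green (array([0.4425, 0.0655]), array([215, 226,  13,  13,  67], dtype=int32))
top blue (array([ 0.6525, -0.0877]), array([270, 146,  21,  21, 354], dtype=int32))
top yellow (array([0.655 , 0.1762]), array([172, 142,  22,  21, 361], dtype=int32))
side white (array([0.4872, 0.2727]), array([212, 279,  35,  35, 814], dtype=int32))
side rouge (array([ 0.431 , -0.0765]), array([282, 180,  23,  21, 320], dtype=int32))
side grey (array([ 0.4601, -0.2369]), array([290, 145,  15,  11,  82], dtype=int32))
side green (array([0.4409, 0.0668]), array([269, 224,  13,  12,  79], dtype=int32))
side blue (array([ 0.6509, -0.0883]), array([212, 162,  19,  15, 222], dtype=int32))
side yellow (array([0.6532, 0.1755]), array([170, 232,  23,  20, 360], dtype=int32))
```

View pics/c.png

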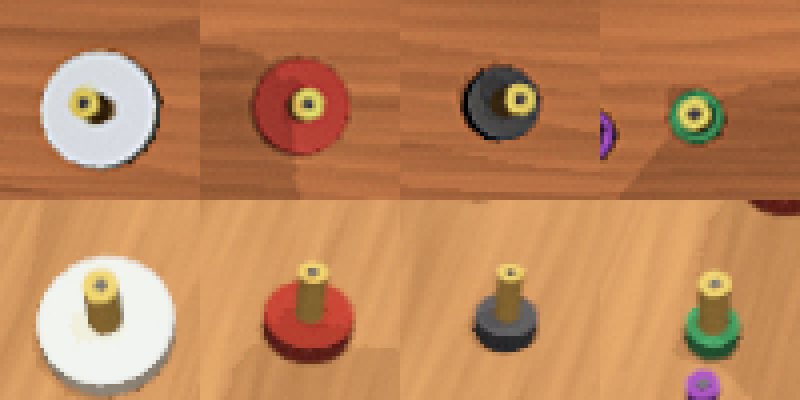

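The overview and crops show hubs and discs clearly. The row from right to left is blue (280,156), two cork pads (248,155 and 216,154), then yellow (183,153). The look-alikes are turquoise (140,259) and purple (194,237). Setting out for the white wheel.

```bash
cat > go.py <<'E'
import sys
from h import *
from scipy.spatial.transform import Rotation as R
def delta(t):
    s=env.observe();q=s['ee_rot'];r=R.from_quat([q[1],q[2],q[3],q[0]])
    print('cm',(r.inv().apply(np.array(t)-s['ee_pos'])*100).round(2),'turn',(r.inv()*R.from_matrix(np.diag([1.,-1,-1]))).as_rotvec().round(3),'pos',s['ee_pos'].round(4),'F',np.round(s['force'],1),'w',round(s['gripper_width'],4),'t',s['clock'])
if __name__=='__main__': delta([float(v) for v in sys.argv[1:]])
E
python3 -m crank '[110,0,0,0,0,0,0.135, 110,0,0,0,0,0,0.136, 110,3.5,-5,0,0,0,0, 110,3.5,-5,0,0,0,0, 110,3.5,-5,0,0,0,0, 110,3.5,-5,0,0,0,0, 110,3.5,-5,0,0,0,0, 110,3.5,-5,0,0,0,0, 110,3.5,-5,0,0,0,0, 110,3.5,-5,0,0,0,0, 110,3.5,-5,0,0,0,0, 110,3.5,-5,0,0,0,0]'; python3 go.py .488 .2735 .12
```

```text
clock: 2.6
ee_pos: [0.5384, -0.1728, 0.2143]
ee_rot: [0.0, 1.0, -0.0, 0.0]
force: [0.5, -0.1, -0.4]
gripper_width: 0.0518
grip_force: 0.0
cm [ -5.05 -44.63   9.41] turn [ 0.    -0.001 -0.   ] pos [ 0.5384 -0.1728  0.2143] F [ 0.5 -0.1 -0.4] w 0.0518 t 2.6
```

```bash
python3 -m crank '[110,-0.5,-5,0.9,0,0,0, 110,-0.5,-5,0.9,0,0,0, 110,-0.5,-5,0.9,0,0,0, 110,-0.5,-5,0.9,0,0,0, 110,-0.5,-5,0.9,0,0,0, 110,-0.5,-5,0.9,0,0,0, 110,-0.5,-5,0.9,0,0,0, 110,-0.5,-5,0.9,0,0,0, 110,-1,-4.6,2.2,0,0,0, 110,0,0,0,0,0,0]'; python3 go.py .488 .2735 .024
python3 - <<'E'
from h import *
a=[]
for c in('top','side'):
    p=env.get_image(c);u,v=proj(p,[.488,.2735,.08])[0].astype(int)
    if c=='top': p0=p
    a.append(cv2.resize(p['img'][v-50:v+50,u-50:u+50],(400,400),interpolation=2))
cv2.imwrite('pics/w1.png',np.hstack(a)[:,:,::-1])
E
```

```text
clock: 3.85
ee_pos: [0.4861, 0.2734, 0.1186]
ee_rot: [0.0, 1.0, 0.001, -0.001]
force: [0.4, -0.6, 0.6]
gripper_width: 0.0517
grip_force: 0.0
cm [ 0.21 -0.02  9.46] turn [0.001 0.002 0.003] pos [0.4861 0.2734 0.1186] F [ 0.4 -0.6  0.6] w 0.0517 t 3.85
```

View pics/w1.png

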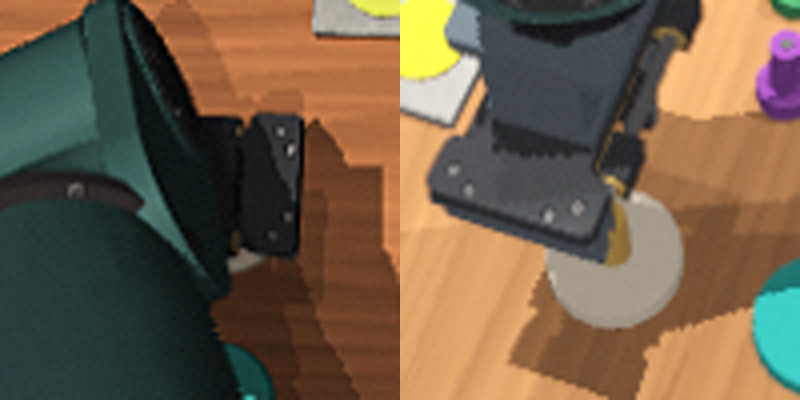

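The side view shows the gripper straddling the hub, with the white disc below it at crop (615,260). Descending and gripping.

```bash
python3 -m crank '[110,0.1,0,3,0,0,0, 110,0.1,0,3,0,0,0, 110,0,0,2,0,0,0, 110,0,0,1.4,0,0,0, 110,0,0,0,0,0,0, 255,0,0,0,0,0,0, 255,0,0,0,0,0,0, 255,0,0,0,0,0,0, 255,0,0,0,0,0,0]'; python3 go.py .652 -.088 .14
```

```text
clock: 5.08
ee_pos: [0.4896, 0.2716, 0.0263]
ee_rot: [-0.0, 1.0, -0.0, 0.0]
force: [-0.9, -0.5, 4.6]
gripper_width: 0.0189
grip_force: 30.0
cm [ 16.25  35.95 -11.37] turn [-0. -0. -0.] pos [0.4896 0.2716 0.0263] F [-0.9 -0.5  4.6] w 0.0189 t 5.075
```

```bash
python3 -m crank '[255,0,0,-3,0,0,0, 255,0,0,-4,0,0,0, 255,0,0,-4.4,0,0,0, 255,2,4.5,0,0,0,0, 255,2,4.5,0,0,0,0, 255,2,4.5,0,0,0,0, 255,2,4.5,0,0,0,0, 255,2,4.5,0,0,0,0, 255,2,4.5,0,0,0,0, 255,2,4.5,0,0,0,0, 255,2.25,4.45,0,0,0,0, 255,0,0,0,0,0,0]'; python3 go.py .652 -.088 .0413
python3 - <<'E'
from h import *
a=[]
for c in('top','side'):
    p=env.get_image(c);u,v=proj(p,[.652,-.088,.1])[0].astype(int)
    v=max(v,60);a.append(cv2.resize(p['img'][v-60:v+60,u-60:u+60],(400,400),interpolation=2))
    print(c,blob(p,'white',(.652,-.088),.13,30))
cv2.imwrite('pics/w2.png',np.hstack(a)[:,:,::-1])
E
```

```text
clock: 6.58
ee_pos: [0.6528, -0.0908, 0.1397]
ee_rot: [0.0, 1.0, -0.001, 0.0]
force: [-0.8, 0.1, -2.4]
gripper_width: 0.0195
grip_force: 30.0
cm [-0.08 -0.28  9.84] turn [ 0.    -0.    -0.003] pos [ 0.6528 -0.0908  0.1397] F [-0.8  0.1 -2.4] w 0.0195 t 6.575
top None
side (array([ 0.6432, -0.0783]), array([205, 132,  28,  22, 364], dtype=int32))
```

View pics/w2.png

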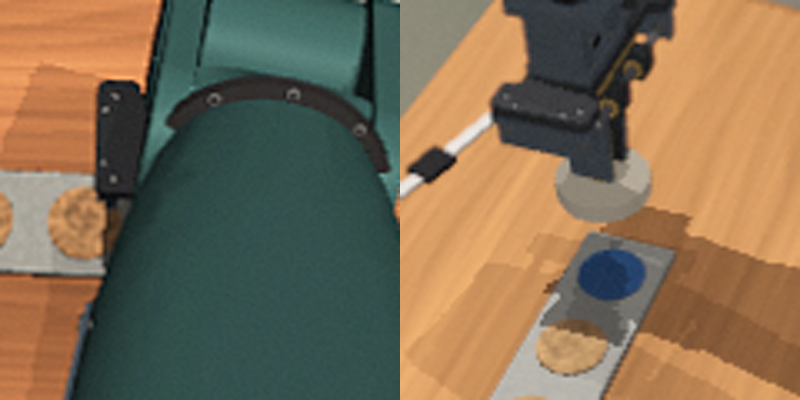

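The side view shows the white wheel held level over the blue pad (crop 612,275). Lowering it.

```bash
python3 -m crank '[255,0,-0.25,3,0,0,0, 255,0,0,3,0,0,0, 255,0,0,2,0,0,0, 255,0,0,1,0,0,0, 255,0,0,0.3,0,0,0, 255,0,0,0.2,0,0,0, 255,0,0,0,0,0,0,255,0,0,0,0,0,0]'; python3 go.py .652 -.088 .0413
```

```text
clock: 7.68
ee_pos: [0.6521, -0.0857, 0.0454]
ee_rot: [0.0, 1.0, -0.0, 0.0]
force: [0.8, -0.2, -2.3]
gripper_width: 0.0193
grip_force: 30.0
cm [-0.01  0.23  0.41] turn [ 0.    -0.001 -0.   ] pos [ 0.6521 -0.0857  0.0454] F [ 0.8 -0.2 -2.3] w 0.0193 t 7.675
```

```bash
python3 -m crank '[255,0,0.1,0.2,0,0,0, 255,0,0,0.1,0,0,0, 255,0,0,0,0,0,0, 255,0,0,0,0,0,0]'; python3 go.py .652 -.088 .0413
```

```text
clock: 8.18
ee_pos: [0.6519, -0.0866, 0.0419]
ee_rot: [-0.0, 1.0, -0.0, 0.0]
force: [0.2, -0.1, -2.5]
gripper_width: 0.0194
grip_force: 30.0
cm [0.01 0.14 0.06] turn [-0. -0. -0.] pos [ 0.6519 -0.0866  0.0419] F [ 0.2 -0.1 -2.5] w 0.0194 t 8.175
```

```bash
python3 -m crank '[255,0,0.1,0.1,0,0,0, 255,0,0,0,0,0,0]'; python3 -m crank '[255,0,0,0.1,0,0,0, 255,0,0,0,0,0,0]'; python3 -m crank '[255,0,0,0.1,0,0,0, 255,0,0,0,0,0,0]'|sed -n '2p;4p'
```

```text
clock: 8.43
ee_pos: [0.6521, -0.0874, 0.0413]
ee_rot: [-0.0, 1.0, -0.0, 0.0]
force: [-2.4, 3.4, 4.3]
gripper_width: 0.0194
grip_force: 30.0
clock: 8.68
ee_pos: [0.6521, -0.0874, 0.0413]
ee_rot: [-0.0, 1.0, -0.0, 0.0]
force: [-8.7, 3.6, 19.3]
gripper_width: 0.0193
grip_force: 30.0
ee_pos: [0.6523, -0.0874, 0.0411]
force: [-13.6, 5.5, 32.5]
```

Contact is made. I'll ease off 2 mm, release and lift, then head for the red wheel.

```bash
python3 -m crank '[255,0,0,-0.2,0,0,0, 255,0,0,0,0,0,0, 110,0,0,0,0,0,0, 110,0,0,0,0,0,0, 110,0,0,0,0,0,0, 110,0,0,-3,0,0,0, 110,0,0,-5,0,0,0, 110,0,0,-2,0,0,0, 110,-5.5,0,0,0,0,0, 110,-5.5,-0.3,0,0,0,0, 110,-5.5,-0.3,0,0,0,0, 110,-5.5,-0.3,0,0,0,0]'; python3 go.py .432 -.077 .026
python3 - <<'E'
from h import *
for c in('top','side'):
    p=env.get_image(c)
    print(c,blob(p,'white',(.652,-.088),.027,30),blob(p,'rouge',(.435,-.078),.012,20))
save(p,'s3.png')
E
```

```text
clock: 10.42
ee_pos: [0.4298, -0.0783, 0.1404]
ee_rot: [-0.0, 1.0, -0.0, -0.0]
force: [-0.1, 0.5, 1.2]
gripper_width: 0.052
grip_force: 0.0
cm [ 0.23 -0.13 11.44] turn [-0.     0.001 -0.   ] pos [ 0.4298 -0.0783  0.1404] F [-0.1  0.5  1.2] w 0.052 t 10.425
top (array([ 0.6498, -0.0732]), array([ 253,  140,   45,   32, 1107], dtype=int32)) None
side (array([ 0.6446, -0.0542]), array([197, 156,  43,  41, 779], dtype=int32)) (array([ 0.431 , -0.0762]), array([281, 180,  24,  21, 326], dtype=int32))
```

View pics/s3.png

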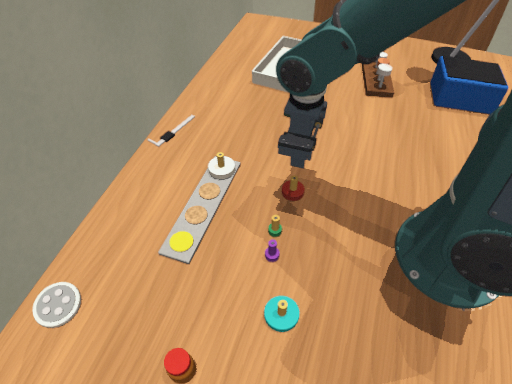

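The white wheel stands upright on the blue pad (222,167), and the gripper is over the red one (293,190). Descending onto the red wheel.

```bash
python3 -m crank '[110,0.2,-0.1,3,0,0,0, 110,0,0,4,0,0,0, 110,0,0,3,0,0,0, 110,0,0,1.4,0,0,0, 110,0,0,0,0,0,0, 110,0,0,0,0,0,0]'; python3 -m crank '[255,0,0,0,0,0,0, 255,0,0,0,0,0,0, 255,0,0,0,0,0,0, 255,0,0,0,0,0,0]';python3 go.py .6525 0 .14
```

```text
clock: 11.28
ee_pos: [0.4346, -0.0777, 0.0278]
ee_rot: [0.0, 1.0, -0.0, 0.001]
force: [-0.2, 0.4, -0.0]
gripper_width: 0.0518
grip_force: 0.0
clock: 11.78
ee_pos: [0.434, -0.0776, 0.0271]
ee_rot: [0.0, 1.0, -0.0, 0.0]
force: [-0.9, 0.1, 5.1]
gripper_width: 0.0195
grip_force: 30.0
cm [ 21.85  -7.76 -11.28] turn [ 0. -0. -0.] pos [ 0.434  -0.0776  0.0271] F [-0.9  0.1  5.1] w 0.0195 t 11.775
```

```bash
python3 -m crank '[255,0,0,-3,0,0,0, 255,0,0,-4,0,0,0, 255,0,0,-4.3,0,0,0, 255,4.4,-1.5,0,0,0,0, 255,4.4,-1.5,0,0,0,0, 255,4.4,-1.5,0,0,0,0, 255,4.4,-1.5,0,0,0,0, 255,4.3,-1.7,0,0,0,0, 255,0,0,2,0,0,0, 255,0,0,3,0,0,0, 255,0,0,2,0,0,0, 255,0,0,0,0,0,0]'; python3 go.py .6535 0 .0421;python3 -m crank '[255,0,0,0,0,0,0]'|sed -n 2p
```

```text
clock: 13.28
ee_pos: [0.6513, -0.0008, 0.0682]
ee_rot: [-0.0, 1.0, -0.0, -0.002]
force: [-0.7, -1.4, -1.5]
gripper_width: 0.0193
grip_force: 30.0
cm [ 0.23 -0.08  2.61] turn [-0.     0.003 -0.   ] pos [ 0.6513 -0.0008  0.0682] F [-0.7 -1.4 -1.5] w 0.0193 t 13.275
ee_pos: [0.6532, -0.0008, 0.0707]
```

```bash
python3 -m crank '[255,0,0,1.2,0,0,0, 255,0,0,1,0,0,0, 255,0,0,0.3,0,0,0, 255,0,0,0,0,0,0, 255,0,0,0,0,0,0, 255,0,0,0,0,0,0]'; python3 -m crank '[255,0,0,0.2,0,0,0, 255,0,0,0,0,0,0, 255,0,0,0,0,0,0]'
```

```text
clock: 14.15
ee_pos: [0.6531, -0.0006, 0.0452]
ee_rot: [0.0, 1.0, -0.0, 0.0]
force: [-0.1, -0.4, -0.7]
gripper_width: 0.019
grip_force: 30.0
clock: 14.52
ee_pos: [0.6529, -0.0006, 0.0429]
ee_rot: [-0.0, 1.0, -0.0, -0.0]
force: [-0.7, -0.4, -2.2]
gripper_width: 0.0195
grip_force: 30.0
```

```bash
python3 -m crank '[255,0,0,0.1,0,0,0, 255,0,0,0,0,0,0]'|sed -n '2p;4p'; python3 -m crank '[255,0,0,0.1,0,0,0, 255,0,0,0,0,0,0]'|sed -n '2p;4p'
```

```text
ee_pos: [0.6529, -0.0006, 0.0422]
force: [-1.5, -0.2, 5.1]
ee_pos: [0.653, -0.0006, 0.0421]
force: [-7.8, -0.0, 18.0]
```

```bash
python3 -m crank '[255,0,0,-0.1,0,0,0, 255,0,0,0,0,0,0, 110,0,0,0,0,0,0, 110,0,0,0,0,0,0, 110,0,0,0,0,0,0, 110,0,0,-3,0,0,0, 110,0,0,-5,0,0,0, 110,0,0,-2,0,0,0, 110,-3.8,4.9,0,0,0,0, 110,-3.8,4.9,0,0,0,0, 110,-3.8,4.9,0,0,0,0, 110,-3.8,4.9,0,0,0,0]'
python3 - <<'E'
from h import *
p=env.get_image('side');q=env.get_image('top')
a=[]
for p in(q,p):
    u,v=proj(p,[.463,-.246,.03])[0].astype(int)
    hsv=cv2.cvtColor(p['img'],cv2.COLOR_RGB2HSV);m=cv2.inRange(hsv,(22,110,130),(34,255,255));m[:v-20]=0;m[v+20:]=0;m[:,:u-20]=0;m[:,u+20:]=0
    ys,xs=np.nonzero(m);print(len(xs),toz(p,(xs.mean(),ys.mean()),.06) if len(xs) else 0)
    a.append(cv2.resize(p['img'][v-40:v+40,u-40:u+40],(400,400),interpolation=0))
cv2.imwrite('pics/g4.png',np.hstack(a)[:,:,::-1])
E
python3 go.py .463 -.246 .027
```

```text
clock: 16.52
ee_pos: [0.4993, -0.1977, 0.1416]
ee_rot: [-0.0, 1.0, 0.0, -0.0]
force: [1.7, -0.4, 0.9]
gripper_width: 0.0517
grip_force: 0.0
0 0
0 0
cm [-3.42  4.67 11.44] turn [-0.     0.002 -0.004] pos [ 0.4975 -0.1995  0.1413] F [ 0.8  0.  -0. ] w 0.0519 t 16.625
```

View pics/g4.png

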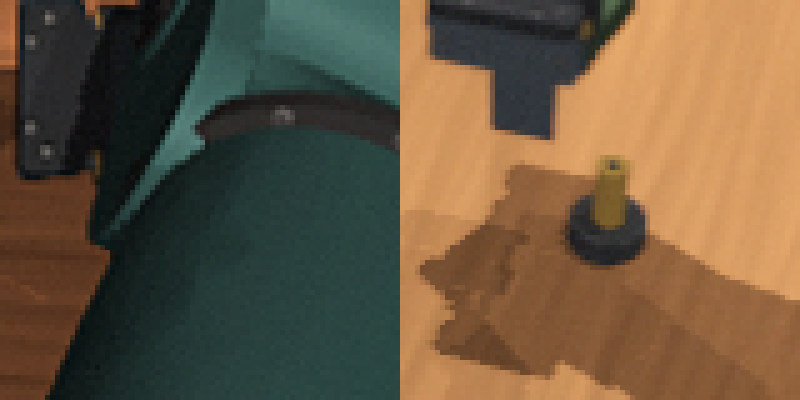

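The side crop shows the grey wheel's hub top at (614,165) and its disc at (606,215).

Run:
```python
from h import *
p=env.get_image('side');u,v=proj(p,[.463,-.246,.03])[0].astype(int)
f=lambda x,y:(u-40+x/5-.5,v-40+y/5-.5)
print(toz(p,f(214,164),.06),toz(p,f(206,214),.018))
p=env.get_image('top');u,v=proj(p,[.463,-.245,.03])[0].astype(int)
print(toz(p,(u-25+120/4-.5,v-25+100/4-.5),.06),toz(p,(u-25+102/4-.5,v-25+103/4-.5),.018))
```

```text
[ 0.46227129 -0.25102704  0.06      ] [ 0.46423253 -0.2519931   0.018     ]
[ 0.46321991 -0.24763073  0.06      ] [ 0.46366849 -0.24614281  0.018     ]
```

```bash
python3 -m crank '[110,-3.5,5,0,0,0,0, 110,0,0,4,0,0,0, 110,0,0,3,0,0,0, 110,0,0,3,0,0,0, 110,0,0,1.4,0,0,0, 110,0,0,0,0,0,0, 110,0,0,0,0,0,0]'; python3 -m crank '[255,0,0,0,0,0,0, 255,0,0,0,0,0,0, 255,0,0,0,0,0,0, 255,0,0,0,0,0,0]';python3 go.py .653 .088 .14
```

```text
clock: 17.6
ee_pos: [0.4667, -0.2466, 0.0288]
ee_rot: [0.0, 1.0, 0.0, 0.001]
force: [0.6, -1.1, -0.1]
gripper_width: 0.0519
grip_force: 0.0
clock: 18.1
ee_pos: [0.4659, -0.2467, 0.0281]
ee_rot: [0.0, 1.0, -0.0, 0.0]
force: [-0.7, -1.0, 3.6]
gripper_width: 0.0195
grip_force: 30.0
cm [ 18.7  -33.47 -11.19] turn [ 0. -0. -0.] pos [ 0.4659 -0.2467  0.0281] F [-0.7 -1.   3.6] w 0.0195 t 18.1
```

```bash
python3 -m crank '[255,0,0,-3,0,0,0, 255,0,0,-4,0,0,0, 255,0,0,-4.2,0,0,0, 255,2.7,-4.8,0,0,0,0, 255,2.7,-4.8,0,0,0,0, 255,2.7,-4.8,0,0,0,0, 255,2.7,-4.8,0,0,0,0, 255,2.7,-4.8,0,0,0,0, 255,2.7,-4.8,0,0,0,0, 255,2.7,-4.7,0,0,0,0, 255,0,0,0,0,0,0, 255,0,0,0,0,0,0]'; python3 -m crank '[255,0,0,3,0,0,0, 255,0,0,3,0,0,0, 255,0,0,2,0,0,0, 255,0,0,1.1,0,0,0, 255,0,0,0,0,0,0, 255,0,0,0,0,0,0]'; python3 go.py .6555 .088 .0431
```

```text
clock: 19.6
ee_pos: [0.6542, 0.0882, 0.1394]
ee_rot: [0.0, 1.0, 0.0, -0.001]
force: [-0.4, -0.2, -1.5]
gripper_width: 0.0193
grip_force: 30.0
clock: 20.35
ee_pos: [0.6555, 0.0884, 0.0499]
ee_rot: [-0.0, 1.0, -0.0, 0.001]
force: [0.8, -0.9, -1.4]
gripper_width: 0.0191
grip_force: 30.0
cm [-0.    0.04  0.68] turn [-0.    -0.001 -0.   ] pos [0.6555 0.0884 0.0499] F [ 0.8 -0.9 -1.4] w 0.0191 t 20.35
```

```bash
python3 -m crank '[255,0,0,0.3,0,0,0, 255,0,0,0.2,0,0,0, 255,0,0,0,0,0,0, 255,0,0,0,0,0,0]'|sed -n '2p;4p';python3 -m crank '[255,0,0,0.1,0,0,0, 255,0,0,0,0,0,0]'|sed -n '2p;4p'; python3 -m crank '[255,0,0,0.1,0,0,0, 255,0,0,0,0,0,0]'|sed -n '2p;4p'
```

```text
ee_pos: [0.6549, 0.0884, 0.044]
force: [0.1, 0.0, -0.1]
ee_pos: [0.655, 0.0884, 0.0432]
force: [-1.2, -0.6, 3.5]
ee_pos: [0.6552, 0.0885, 0.0431]
force: [-7.7, -0.0, 17.6]
```

```bash
python3 -m crank '[255,0,0,-0.1,0,0,0, 255,0,0,0,0,0,0, 110,0,0,0,0,0,0, 110,0,0,0,0,0,0, 110,0,0,0,0,0,0, 110,0,0,-3,0,0,0, 110,0,0,-5,0,0,0, 110,0,0,-2,0,0,0, 110,-5,0.5,0,0,0,0, 110,-5,0.5,0,0,0,0, 110,-5,0.5,0,0,0,0, 110,-2,0.3,0,0,0,0]'; python3 go.py .442 .066 .027
python3 - <<'E'
from h import *
p=env.get_image('side');save(p,'s5.png');u,v=proj(p,[.442,.066,.03])[0].astype(int);print(u,v)
a=cv2.resize(p['img'][v-25:v+25,u-25:u+25],(400,400),interpolation=0)
u,v=proj(p,[.653,.044,.03])[0].astype(int);print(u,v)
b=cv2.resize(p['img'][v-60:v+60,u-60:u+60],(400,400),interpolation=2)
cv2.imwrite('pics/g5.png',np.hstack([a,b])[:,:,::-1])
E
```

```text
clock: 22.85
ee_pos: [0.4819, 0.0702, 0.1422]
ee_rot: [0.0, 1.0, -0.0, -0.001]
force: [1.2, 0.4, -0.3]
gripper_width: 0.0517
grip_force: 0.0
cm [-3.97  0.41 11.53] turn [ 0.     0.002 -0.   ] pos [0.4819 0.0702 0.1422] F [ 1.2  0.4 -0.3] w 0.0517 t 22.85
274 225
201 198
```

View pics/g5.png

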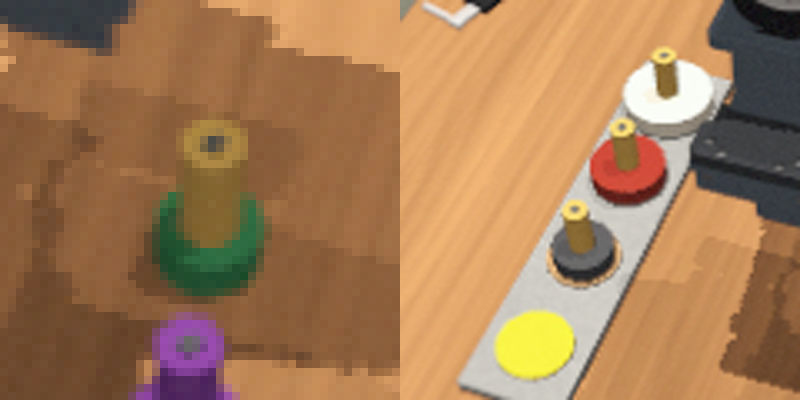

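White, red and grey stand upright on their pads: hub tops at crop (664,55), (622,127) and (574,210). The green wheel is clear to grasp, at left crop (213,145).

```bash
python3 -m crank '[110,-4,0.4,0,0,0,0, 110,0,0,4,0,0,0, 110,0,0,3,0,0,0, 110,0,0,3,0,0,0, 110,0,0,1.3,0,0,0, 110,0,0,0,0,0,0, 110,0,0,0,0,0,0]'; python3 -m crank '[255,0,0,0,0,0,0, 255,0,0,0,0,0,0, 255,0,0,0,0,0,0, 255,0,0,0,0,0,0]';python3 go.py .654 .176 .14
```

```text
clock: 23.78
ee_pos: [0.4456, 0.0665, 0.0307]
ee_rot: [-0.0, 1.0, -0.0, 0.001]
force: [-0.3, 0.7, 0.5]
gripper_width: 0.052
grip_force: 0.0
clock: 24.28
ee_pos: [0.4449, 0.0664, 0.03]
ee_rot: [-0.0, 1.0, -0.0, 0.0]
force: [-0.4, -0.3, 1.8]
gripper_width: 0.0193
grip_force: 30.0
cm [ 20.9  -10.96 -10.99] turn [-0. -0. -0.] pos [0.4449 0.0664 0.03  ] F [-0.4 -0.3  1.8] w 0.0193 t 24.275
```

```bash
python3 -m crank '[255,0,0,-3,0,0,0, 255,0,0,-4,0,0,0, 255,0,0,-4,0,0,0, 255,4.2,-2.2,0,0,0,0, 255,4.2,-2.2,0,0,0,0, 255,4.2,-2.2,0,0,0,0, 255,4.2,-2.2,0,0,0,0, 255,4.4,-2.2,0,0,0,0, 255,0,0,0,0,0,0, 255,0,0,0,0,0,0]'; python3 -m crank '[255,0,0,3,0,0,0, 255,0,0,3,0,0,0, 255,0,0,2,0,0,0, 255,0,0,0.9,0,0,0, 255,0,0,0,0,0,0, 255,0,0,0,0,0,0]'; python3 go.py .657 .176 .045
```

```text
clock: 25.52
ee_pos: [0.656, 0.1762, 0.1393]
ee_rot: [0.0, 1.0, -0.0, -0.001]
force: [-0.1, 0.5, -0.5]
gripper_width: 0.0196
grip_force: 30.0
clock: 26.28
ee_pos: [0.6575, 0.1765, 0.0519]
ee_rot: [-0.0, 1.0, -0.0, 0.001]
force: [1.2, -0.3, -0.7]
gripper_width: 0.0194
grip_force: 30.0
cm [-0.05  0.05  0.69] turn [-0.    -0.001 -0.   ] pos [0.6575 0.1765 0.0519] F [ 1.2 -0.3 -0.7] w 0.0194 t 26.275
```

```bash
python3 -m crank '[255,0,0,0.3,0,0,0, 255,0,0,0.2,0,0,0, 255,0,0,0,0,0,0, 255,0,0,0,0,0,0]'|sed -n '2p;4p';python3 -m crank '[255,0,0,0.1,0,0,0, 255,0,0,0,0,0,0]'|sed -n '2p;4p'; python3 -m crank '[255,0,0,0.1,0,0,0, 255,0,0,0,0,0,0]'|sed -n '2p;4p'
```

```text
ee_pos: [0.657, 0.1764, 0.046]
force: [-0.5, -0.9, -0.9]
ee_pos: [0.657, 0.1764, 0.0451]
force: [0.5, 0.3, 1.3]
ee_pos: [0.6573, 0.1765, 0.045]
force: [-4.5, -2.0, 14.9]
```

```bash
python3 -m crank '[255,0,0,-0.1,0,0,0, 255,0,0,0,0,0,0, 110,0,0,0,0,0,0, 110,0,0,0,0,0,0, 110,0,0,0,0,0,0, 110,0,0,-3,0,0,0, 110,0,0,-5,0,0,0, 110,0,0,-5,0,0,0, 110,-5,3,-2,0,0,0, 110,-3,5,0,0,0,0, 110,-2,5,0,0,0,0, 110,0,5,0,0,0,0]'|sed -n 2p; python3 -m crank '[110,0,6,0,0,0,0, 110,0,6,0,0,0,0, 110,0,6,0,0,0,0, 110,0,6,0,0,0,0, 110,0,6,0,0,0,0, 110,0,6,0,0,0,0, 110,0,6,0,0,0,0, 110,0,0,0,0,0,0]'|sed -n 2p
python3 - <<'E'
from h import *
T=[(.652,-.088),(.6525,0),(.653,.088),(.654,.176)]
a=[]
for c in('top','side'):
    p=env.get_image(c)
    for n,t in zip(('white','rouge','grey','green'),T):
        print(c,n,t,blob(p,n,t,.027,12 if n!='white' else 16))
    u,v=proj(p,[.653,.044,.03])[0].astype(int)
    a.append(cv2.resize(p['img'][v-75:v+75,u-75:u+75],(400,400),interpolation=2))
cv2.imwrite('pics/f.png',np.hstack(a)[:,:,::-1])
for l in('jar_center','compound_bar_center'):
    print(l,[(np.round(d['centre']),d['confidence']) for d in env.landmark_of(p,l)])
E
```

```text
ee_pos: [0.5555, -0.0048, 0.1952]
ee_pos: [0.5563, -0.4271, 0.1947]
top white (0.652, -0.088) (array([ 0.6524, -0.0895]), array([266, 141,  32,  30, 678], dtype=int32))
top rouge (0.6525, 0) (array([6.519e-01, 4.000e-04]), array([236, 143,  24,  23, 354], dtype=int32))
top grey (0.653, 0.088) (array([0.6524, 0.0896]), array([206, 144,  18,  18, 176], dtype=int32))
top green (0.654, 0.176) (array([0.653 , 0.1764]), array([176, 145,  13,  13,  62], dtype=int32))
side white (0.652, -0.088) (array([ 0.6462, -0.0808]), array([206, 156,  31,  27, 504], dtype=int32))
side rouge (0.6525, 0) (array([0.6494, 0.002 ]), array([198, 179,  23,  20, 303], dtype=int32))
side grey (0.653, 0.088) (array([0.6432, 0.1016]), array([187, 212,  18,  10,  64], dtype=int32))
side green (0.654, 0.176) (array([0.6511, 0.1777]), array([174, 233,  14,  14,  92], dtype=int32))
jar_center [(array([180., 366.]), 0.84)]
compound_bar_center [(array([292., 108.]), 0.6)]
```

View pics/f.png

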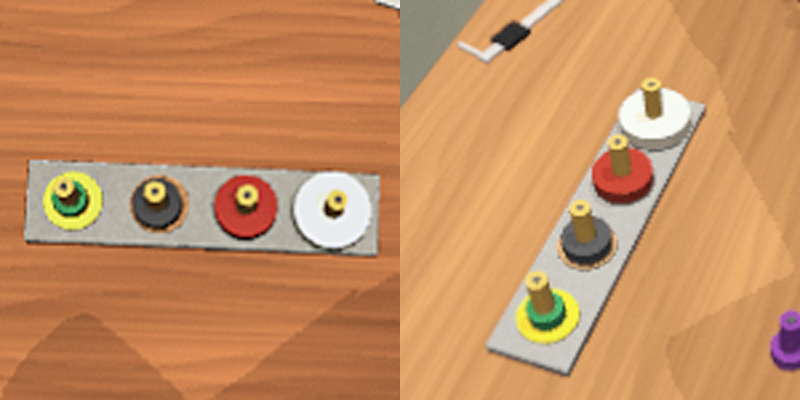

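Both views show all four wheels hub up and centred to about 2 mm. In the top crop they run green (70,197), grey (157,203), red (246,207), white (333,208). The jar and bar are where they were, so I'm handing in.

```bash
python3 -c "
from plant import env
print(env.hand_in())"
```

```text
the job is handed in; nothing more can be done
None
```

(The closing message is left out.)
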